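Square up a plate and hold it ready in the machine vice

ROBOT

A 7-joint arm with a two-finger parallel gripper is mounted at the origin on a cart in front of the work surface, level with it; the furniture and walls round the work are solid. World frame = base frame: x ahead of the robot, y to its left, z up, the work surface at z = 0. Lengths are in mm, angles in rad, forces in N, time in s.
With the tool pointing down it reaches from about 400 to 875 mm from the base axis. Payload 19.3 kg.
Tool frame: the origin (TCP) lies at the very end of the fingers, on their centre line; the grasp point (between the pads) lies ctrl.grip_depth behind it (ctrl.grip_depth is the distance from the TCP to the grasp point, in mm); z points along the fingers, y is the line along which they close (so a half turn about z gives the same grasp; the last joint's range is limited). The gripper opens to 85 mm and grips with 20 to 120 N. Pads are 22 mm wide; open, the fingers measure 114 mm over their backs; the gripper's body (76 mm by 85 mm) begins 54 mm behind the grasp point. The pads swing forward as they close: fully open they stand 13 mm farther back than shut.
Start: joints at [-1.229, 0.521, -0.036, 1.599, 0.021, 1.021, -0.113], TCP at [250.179, 572.735, 231.291] pointing down, gripper open.
Joint ranges: [-2.91, 2.91], [-0.3, 2.13], [-1.5, 1.42], [0.17, 2.43], [-1.26, 4.41], [0.16, 1.93], [-2.52, 2.52]. Speed limits (rad/s): [1.89, 1.89, 2.39, 2.39, 3.01, 3.01, 3.01].

INTERFACE

Orientations are given as a rotation vector (axis times angle).
In Python, from cell import ctrl gives the robot as it stands.
- The arm moves only by the tool play_rows, never from a script. Its argument "plan" is a list of rows, each an object with "dp": the shift along the tool's x, y, z in units of 30 mm (1.0 is 30 mm), a list of three; "turn": the turn, a rotation vector about the tool's x, y, z in units of 5 degrees (1.0 is 5 degrees), a list of three. In form: [{"dp": [x, y, z], "turn": [ax, ay, az]}, ...]. A call has 1 to 20 rows; each row is the pose to reach, as a shift and turn from the pose commanded when the call began, along the tool's axes at that moment; what a row does not reach only later rows make up. A row lasts 1/12 s, in which the tool goes at most 41.7 mm and 7.16 degrees, less where a joint would pass 70% of its speed; a pose out of reach is approached as far as the arm can. A call with a gripper value outside its range is refused whole. "grip" is the gripper's target within -1 to 1 (fully open at 1, half-way at 0, shut at -1), set as the call begins (left out, the last holds). The fingers move at their own pace and stop on an object; "force" is the grip in N (left out, the last holds). Time passes only in rows, so rows that repeat a pose let the fingers close. It gives the time, the measured TCP pose, the force, the opening and the grip force at its end, in the units of the state.
- ctrl.get_obs(): the state, without advancing time (a new reading comes with each control period).
- ctrl.read_camera(name): name is "scene" or "top"; returns a dict with "image" (400x640x3 uint8, red, green, blue), "fx", "fy", "cx", "cy" (pixels), "R" (3x3) and "t" (3): a world point X has camera coordinates R X + t. Camera axes: x right, y down, z forward; pixel columns grow to the right and rows downward; lengths in mm; the calibration is good to about 2 mm. A picture is of the moment at which its call begins. There is no depth.
- ctrl.close_job(): hands the job in; it is judged then, once.
Trained networks look in a picture, given as the dict that the camera call returned (one of the last four; its "shot" number tells which), for a name from the list of things; names that differ only in an ending like _2 or _b are one class to them, and where a whole thing is asked for, a point or a joint stands for the part that bears it (a point fixed in the world has none). Each returns a list of dicts, best first, with "conf" (0 to 1); they miss things now and then, are a little off and sometimes report something else, mostly with a low value. They report only what shows in the picture. A call takes as long as a camera call. They do not tell look-alikes from the thing itself.
- ctrl.trace(picture, label): "region" (400x640 bool, what is visible of it) and "bbox" ([left, top, right, bottom] in pixels, round what is visible of it).
The state is a dict: "time": time; "qpos": joint angles; "qd": joint speeds; "effort": joint torques, N m; "position": TCP position; "ee_rot": TCP orientation; "ft_force": force on the tool from outside, world axes, zero at the start; "torque": the same for the moment, N m; "width": finger opening in mm; "finger_force": force on a finger pad.
Only numpy, scipy, OpenCV 4.12 (cv2) and the standard library are available. Lean on these libraries where they do the work, as an engineer would, in place of code of your own. Each camera call takes 0.05 s, during which the arm holds its last target. There are 200 camera calls.

TASK

Take the aluminium plate out of the sloped green rest and stand it upright for a moment with its lower long edge on the steel squaring block, to square it in the grip. Then lift it clear and hold it still, upright and level, with that edge down between the open jaws of the small red machine vice: in the middle of the gap, in line with the jaws and touching nothing but the gripper, ready for someone to tighten the vice. Finish while still holding it there, and do not disturb the tape measure, the tape roll or the jar.

Things in the scene. Friction and masses are not known exactly. Their poses are not given: they have to be found in the camera images.
- plate_centre (a point): Centre of the loose bare aluminium plate, 110 long x 80 high x 8 mm thick, 0.13 to 0.27 kg. Axes: x through the 8 mm thickness, y along the 110 mm length, z up the 80 mm height; the lower long edge is 40 mm below the centre along z, and must stay the lower one. At the start the plate leans 22 degrees from upright, its upper edge away from the robot (towards +x of the rest), and its upper part stands free for gripping across the thickness.
- plate: The same plate; origin in the middle of its lower long edge, same axes.
- plate_rest: Fixed green sloped rest; origin in the middle of the underside of its 90 (x) x 116 (y) x 6 mm foot. It is a right-angled trough tipped 22 degrees towards +x: the plate's lower edge sits on a sloping ledge, edge middle at [-15, 0, 30] mm, and its lower side (the one towards +x) lies on two narrow rails at y = -46 and +46 mm (14 mm wide), which end 60 mm up the plate; between them is open space. Draw the plate out upwards along its own z, or lift it straight up and away.
- squaring_plate: Fixed bright steel squaring block lying flat on the bench, 76 (x) x 134 (y) x 12 mm; origin in the middle of its underside.
- squaring_top (a point): Middle of the squaring block's flat top, 12 mm above the bench; axes as the block, z up.
- machine_vice: Small fixed red machine vice, foot 100 (x) x 74 (y) mm; origin in the middle of its underside; z up. Two jaws 80 mm long along y, their faces 36 mm apart at x = -18 and +18 mm, tops 50 mm above the bench, outer sides at x = -40 and +40 mm. The bed between them is 20 mm above the bench. Its screw and cross handle (up to 41 mm high) stick out to x = -75 mm. Nothing on it moves.
- jaw_middle (a point): Point midway between the two jaws, at the height of the jaw tops (50 mm above the bench, 30 mm above the bed); x across the gap, y along the jaws, z up.
- tape_measure: Loose yellow tape measure standing on the bench, 36x74x62 mm; origin in the middle of its underside. Bystander.
- tape_green: Loose green tape roll lying flat on the bench, 64 mm across, 19 mm high; origin in the middle of its underside. Bystander.
- parts_jar: Loose white jar with a blue lid, 53 mm across, 72 mm high; origin in the middle of its underside. Bystander.
Mind the look-alikes: they are no part of the job. Leave any blue look-alike of the plate alone.

How it is judged:
By the outcome, as a careful person would: the job done as asked, in the order asked, and still so for the second after the job is handed in, while the arm keeps its last pose, push and grip.
It also fails if it takes over 48 s, if anything falls off the work surface, if the arm or the gripper's body presses on something with over 40 N, if the wrist force passes 120 N, or if a joint passes its speed limit or range.

## Working session

There is one attempt and no reset: what is moved stays moved. The work goes in short steps, Python scripts to look and compute and a tool call to move; the robot and the scene stay as the last step left them, time stands still between calls to the robot, and variables do not carry over. Pictures are saved under pics/ and viewed, at most 10 in all, crops included, and the job is handed in when it is done.

Besides the shell and the picture viewer there is one more tool, called after "Call:" by a JSON object that holds its "fn" and its "kwargs". play_rows: Moves the arm, as the interface text tells. Its arguments: {"type":"object","properties":{"plan":{"type":"array"},"grip":{"type":"number"},"force":{"type":"number"}},"required":["plan"]}

```bash
mkdir -p pics; ls; cat > h.py <<'E'
import numpy as np, cv2
from cell import ctrl
from scipy.spatial.transform import Rotation as Ro
E
python3 - <<'E'
from h import *
o=ctrl.get_obs(); print({k:np.round(v,3) for k,v in o.items()}, ctrl.grip_depth)
for n in("scene","top"):
    p=ctrl.read_camera(n); cv2.imwrite(f"pics/{n}0.png",p["image"][:,:,::-1])
    print(n,p["fx"],p["cx"],p["cy"],np.round(p["R"],4).tolist(),np.round(p["t"],1))
    for l in["plate","plate_rest","squaring_plate","machine_vice","tape_measure","tape_green","parts_jar"]:
        print(l,[(round(d["conf"],2),np.round(d["bbox"]).tolist()) for d in ctrl.trace(p,l)][:3])
E
```

```text
pics
{'time': np.float64(0.0), 'qpos': array([-1.229,  0.522, -0.036,  1.6  ,  0.021,  1.021, -0.113]), 'qd': array([ 0.002,  0.   , -0.002,  0.001, -0.   , -0.   ,  0.   ]), 'effort': array([ 2.0000e-03, -9.2711e+01,  1.9810e+00, -3.6992e+01,  1.8000e-02,
        8.0000e-03,  0.0000e+00]), 'position': array([250.058, 572.427, 230.708]), 'ee_rot': array([-6.420e-01, -3.075e+00,  2.000e-03]), 'ft_force': array([-0.074, -0.57 ,  0.554]), 'torque': array([-0.021, -0.044,  0.034]), 'finger_force': np.float64(0.0), 'width': np.float64(85.394)} 18.700000000000003
scene 425.02941185587383 315.42182778833677 204.9350295231228 [[0.8673, -0.4973, -0.0214], [-0.2812, -0.4542, -0.8454], [0.4107, 0.7392, -0.5337]] [-358.3  292.3  557. ]
plate [(0.7, [194.0, 218.0, 230.0, 258.0]), (0.6, [272.0, 173.0, 301.0, 229.0])]
plate_rest [(0.6, [262.0, 205.0, 309.0, 243.0])]
squaring_plate [(0.92, [353.0, 198.0, 410.0, 242.0]), (0.43, [366.0, 243.0, 441.0, 300.0])]
machine_vice [(0.65, [363.0, 242.0, 441.0, 300.0])]
tape_measure [(0.69, [305.0, 228.0, 336.0, 258.0]), (0.6, [347.0, 199.0, 408.0, 240.0])]
tape_green [(0.87, [266.0, 252.0, 301.0, 279.0]), (0.27, [366.0, 241.0, 443.0, 302.0])]
parts_jar [(0.89, [289.0, 152.0, 313.0, 182.0])]
top 397.669444988126 324.3302901010646 197.75070670919607 [[0.0202, -0.9991, -0.0367], [-0.9923, -0.0156, -0.1226], [0.122, 0.0389, -0.9918]] [194.  511.1 835.3]
plate [(0.85, [272.0, 192.0, 328.0, 222.0]), (0.56, [258.0, 260.0, 315.0, 310.0]), (0.31, [271.0, 186.0, 336.0, 236.0])]
plate_rest [(0.83, [276.0, 185.0, 333.0, 236.0]), (0.68, [345.0, 194.0, 384.0, 213.0])]
squaring_plate [(0.67, [317.0, 114.0, 377.0, 151.0])]
machine_vice [(0.57, [409.0, 142.0, 451.0, 195.0])]
tape_measure [(0.73, [345.0, 196.0, 381.0, 215.0])]
tape_green [(0.82, [348.0, 227.0, 380.0, 255.0])]
parts_jar [(0.62, [218.0, 134.0, 248.0, 167.0])]
```

View pics/scene0.png

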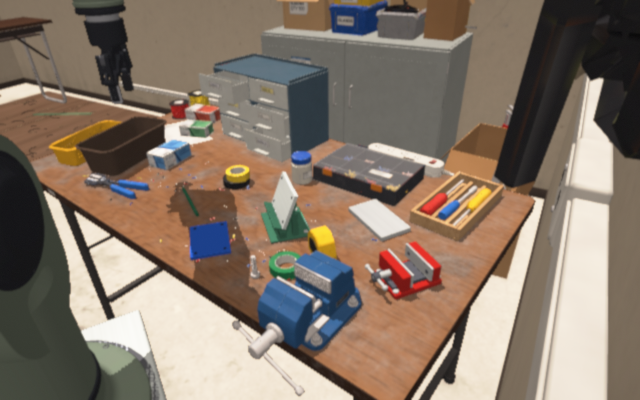

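View pics/top0.png

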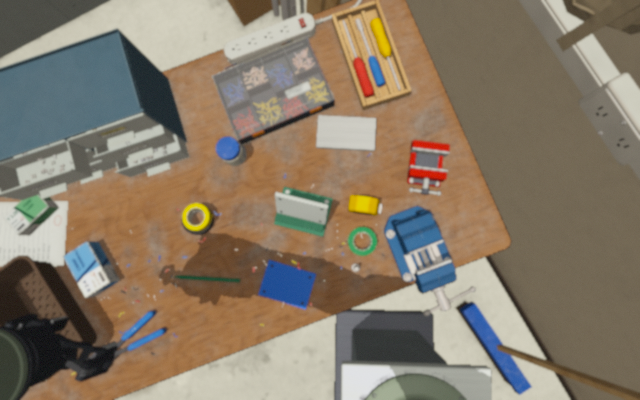

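The scene view shows the white plate in the green rest at about (285,205), the block at (380,218) and the red vice at (405,270). The top view shows the plate and rest at (303,210), the block at (346,132) and the vice at (428,166), with its handle towards the robot. The blue look-alike is at (287,284). Next I'll fit models to the masks.

```bash
cat > fit.py <<'E'
from h import *
from scipy.optimize import minimize
def box(x0,x1,y0,y1,z0,z1): return np.array([[x,y,z] for x in(x0,x1) for y in(y0,y1) for z in(z0,z1)],float)
Ry=Ro.from_euler('y',22,degrees=True).as_matrix()
PL=box(-4,4,-55,55,0,80)@Ry.T+[-15,0,30]
MOD={"plate":[PL],"squaring_plate":[box(-38,38,-67,67,0,12)],
"machine_vice":[box(-50,50,-37,37,0,16),box(-40,-18,-40,40,10,50),box(18,40,-40,40,10,50)]}
def proj(p,X):
    c=X@p["R"].T+p["t"]; return np.c_[p["fx"]*c[:,0]/c[:,2]+p["cx"],p["fy"]*c[:,1]/c[:,2]+p["cy"]]
def world(q,X): return X@Ro.from_euler('z',q[2]).as_matrix().T+[q[0],q[1],0]
S=6
def render(p,mod,q,b):
    m=np.zeros(((b[3]-b[1])*S,(b[2]-b[0])*S),np.uint8)
    for X in mod:
        u=((proj(p,world(q,X))+.5-[b[0],b[1]])*S*16).astype(np.int32)
        cv2.fillConvexPoly(m,cv2.convexHull(u),1,shift=4)
    return cv2.resize(m.astype(np.float32),None,fx=1/S,fy=1/S,interpolation=cv2.INTER_AREA)
def ray(p,u,v,z):
    d=p["R"].T@np.array([(u-p["cx"])/p["fx"],(v-p["cy"])/p["fy"],1]); c=-p["R"].T@p["t"]; return c+d*(z-c[2])/d[2]
def fit(mod,views,q0):
    def cost(q):
        s=0
        for p,r in views:
            ys,xs=np.nonzero(r); b=[max(xs.min()-20,0),max(ys.min()-20,0),xs.max()+20,ys.max()+20]
            t=r[b[1]:b[3],b[0]:b[2]].astype(np.float32); m=render(p,mod,q,b); s+=np.abs(t-m).sum()/t.sum()
        return s
    best=min((minimize(cost,np.add(q0,[0,0,a]),method="Nelder-Mead",options=dict(initial_simplex=np.add(q0,[0,0,a])+np.array([[0,0,0],[15,0,0],[0,15,0],[0,0,.2]]))) for a in(-.3,0,.3)),key=lambda r:r.fun)
    return best.x,best.fun
E
cat > m.py <<'E'
from fit import *
P={n:ctrl.read_camera(n) for n in("scene","top")}
seed={"plate":((285,202),(300,206)),"squaring_plate":((381,219),(346,132)),"machine_vice":((403,271),(430,168))}
Q={}
for l in MOD:
    V=[]
    for n,s in zip(P,seed[l]):
        c=[d for d in ctrl.trace(P[n],l) if np.hypot((d["bbox"][0]+d["bbox"][2])/2-s[0],(d["bbox"][1]+d["bbox"][3])/2-s[1])<12]
        if c:
            r=c[0]["region"]
            if l=="machine_vice":
                im=P[n]["image"].astype(int); red=(im[...,0]>1.8*im[...,1])&(im[...,0]>90)
            V.append((P[n],r))
    g=ray(P["top"],*seed[l][1],20)
    q,f=fit(MOD[l],V,[g[0],g[1],0]); Q[l]=q
    print(l,len(V),np.round(q[:2],1),round(np.degrees(q[2]),2),round(f,3),[ (np.round(fit(MOD[l],[v],q)[0]*[1,1,57.3],1)) for v in V])
for l,(u,v,z) in{"tape_measure":(363,205,50),"tape_green":(363,241,10),"parts_jar":(230,150,60)}.items(): print(l,np.round(ray(P["top"],u,v,z)))
np.save("Q.npy",np.array([Q[l] for l in MOD]))
tiles=[]
for l in MOD:
    row=[]
    for n,s in zip(P,seed[l]):
        im=P[n]["image"][s[1]-32:s[1]+32,s[0]-45:s[0]+45,::-1]; im=cv2.resize(im,None,fx=4.3,fy=3*1.02,interpolation=cv2.INTER_CUBIC)
        for X in MOD[l]:
            u=(proj(P[n],world(Q[l],X))+.5-[s[0]-45,s[1]-32])*[4.3,3.06]
            for i in range(8):
                for j in range(i):
                    if bin(i^j).count("1")==1: cv2.line(im,tuple(np.int32(u[i])),tuple(np.int32(u[j])),(255,0,255),1,cv2.LINE_AA)
        row.append(im)
    tiles.append(np.hstack(row))
cv2.imwrite("pics/fit.png",np.vstack(tiles))
E
python3 m.py
```

```text
plate 2 [480.1 251.2] -14.35 0.166 [array([479.8, 250.8, -14.5]), array([480. , 251.7, -13.3])]
squaring_plate 2 [663.9 158.3] -2.72 0.128 [array([663.6, 158.8,  -2.6]), array([663.7, 158.2,  -2.5])]
machine_vice 2 [593.3 -22.4] -5.95 0.25 [array([592.5, -22.2,  -6.6]), array([593.7, -22.7,  -6.2])]
tape_measure [491. 120.  50.]
tape_green [415. 117.  10.]
parts_jar [606. 410.  60.]
```

View pics/fit.png

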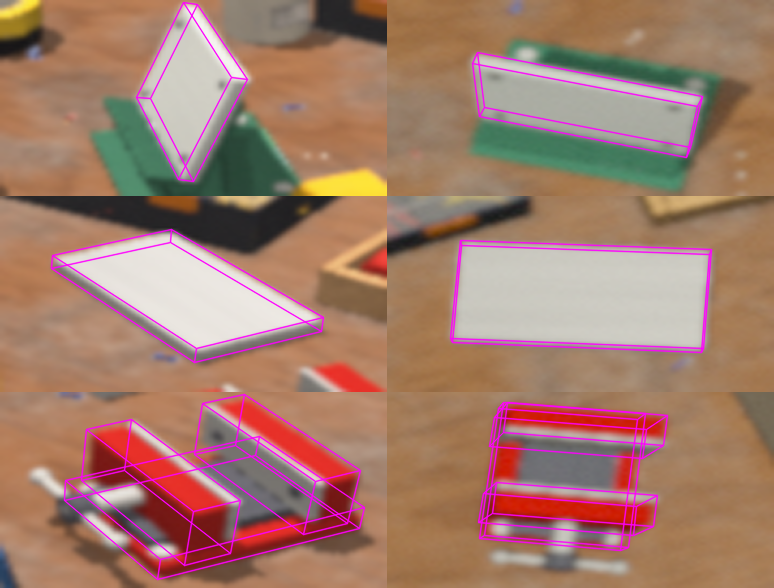

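The fitted outlines lie within about a pixel of the plate, block and vice in both views. Next I'll plan the pre-grasp.

```bash
cat > g.py <<'E'
from h import *
Q=np.load("Q.npy")
def rel(pos,Rt,note=""):
    o=ctrl.get_obs(); R0=Ro.from_rotvec(o["ee_rot"]).as_matrix()
    print(note,"dp",np.round(R0.T@(np.array(pos)-o["position"])/30,3),"turn",np.round(np.degrees(Ro.from_matrix(R0.T@Rt).as_rotvec())/5,3))
def tool(Rp): return np.c_[Rp[:,1],Rp[:,0],-Rp[:,2]]
def rz(a): return Ro.from_euler('z',a).as_matrix()
def plate0():
    q=Q[0]; R=rz(q[2])@Ro.from_euler('y',22,degrees=True).as_matrix(); return rz(q[2])@[-15,0,30]+[q[0],q[1],0],R
E
python3 - <<'E'
from g import *
p,R=plate0(); print(p)
rel(p+R@[0,0,130],tool(R),"pre"); rel(p+R@[0,0,40],tool(R),"grasp")
E
```

```text
[465.57431689 254.945164    30.        ]
pre dp [-12.422  -6.572   2.693] turn [ 3.643  3.098 15.937]
grasp dp [-11.313  -6.753   5.474] turn [ 3.643  3.098 15.937]
```

Call:
{"fn": "play_rows", "kwargs": {"plan": [{"dp": [-3,-1.6,0.2],"turn": [0.7,0.6,3]},{"dp": [-6,-3.2,0.4],"turn": [1.4,1.2,6]},{"dp": [-8,-4.5,1],"turn": [2,1.8,9]},{"dp": [-10,-5.5,1.5],"turn": [2.7,2.3,12]},{"dp": [-11.5,-6.2,2],"turn": [3.2,2.8,14]},{"dp": [-12.42,-6.57,2.69],"turn": [3.64,3.1,15.94]},{"dp": [-12.42,-6.57,2.69],"turn": [3.64,3.1,15.94]},{"dp": [-12.42,-6.57,2.69],"turn": [3.64,3.1,15.94]},{"dp": [-12.42,-6.57,2.69],"turn": [3.64,3.1,15.94]},{"dp": [-12.42,-6.57,2.69],"turn": [3.64,3.1,15.94]},{"dp": [-12.42,-6.57,2.69],"turn": [3.64,3.1,15.94]},{"dp": [-12.42,-6.57,2.69],"turn": [3.64,3.1,15.94]},{"dp": [-12.42,-6.57,2.69],"turn": [3.64,3.1,15.94]},{"dp": [-12.42,-6.57,2.69],"turn": [3.64,3.1,15.94]},{"dp": [-12.42,-6.57,2.69],"turn": [3.64,3.1,15.94]},{"dp": [-12.42,-6.57,2.69],"turn": [3.64,3.1,15.94]},{"dp": [-12.42,-6.57,2.69],"turn": [3.64,3.1,15.94]},{"dp": [-12.42,-6.57,2.69],"turn": [3.64,3.1,15.94]}], "grip": 0.1}}

```text
time: 2.7
position: [512.5, 243.6, 150.9]
ee_rot: [-2.225, -1.731, 0.335]
ft_force: [-0.8, 0.6, 0.3]
width: 47.1
finger_force: 0.0
```

```bash
python3 - <<'E'
from g import *
p,R=plate0(); o=ctrl.get_obs(); print(o["time"],o["width"],np.round(o["qpos"],2),np.round(o["qd"],2))
rel(p+R@[0,0,130],tool(R),"pre"); rel(p+R@[0,0,40],tool(R),"grasp")
t=ctrl.read_camera("scene");u=ctrl.read_camera("top")
a=t["image"][130:280,200:380,::-1];b=u["image"][130:280,210:390,::-1]
cv2.imwrite("pics/pre.png",cv2.resize(np.hstack([a,b]),None,fx=2.2,fy=2.2,interpolation=cv2.INTER_CUBIC))
E
```

```text
2.7 47.05965253045246 [-0.58  0.72  0.27  1.58 -0.42  1.22 -0.38] [ 0.  0.  0. -0. -0.  0. -0.]
pre dp [-0.021  0.018  0.006] turn [ 0.006 -0.002  0.021]
grasp dp [-0.021  0.017  3.006] turn [ 0.006 -0.002  0.021]
```

View pics/pre.png

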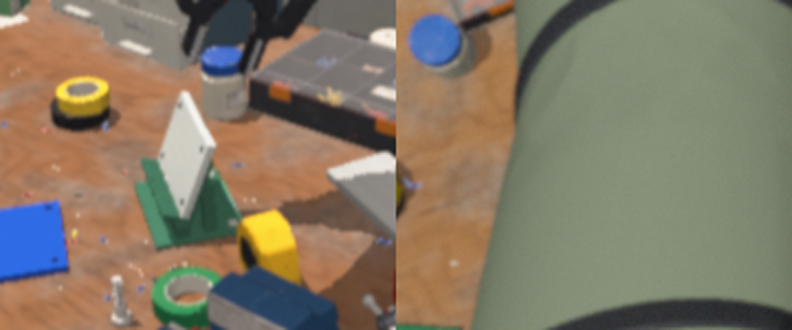

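The pose was reached. The scene half of the picture shows the fingers at about (240,30), above the plate at (187,155), and the top camera is blocked by the arm. I'll descend along the plate.

Call:
{"fn": "play_rows", "kwargs": {"plan": [{"dp": [0,0,0.3],"turn": [0,0,0]},{"dp": [0,0,0.7],"turn": [0,0,0]},{"dp": [0,0,1.1],"turn": [0,0,0]},{"dp": [0,0,1.5],"turn": [0,0,0]},{"dp": [0,0,1.9],"turn": [0,0,0]},{"dp": [0,0,2.3],"turn": [0,0,0]},{"dp": [0,0,2.6],"turn": [0,0,0]},{"dp": [0,0,2.8],"turn": [0,0,0]},{"dp": [0,0,2.95],"turn": [0,0,0]},{"dp": [0,0,3],"turn": [0,0,0]},{"dp": [0,0,3],"turn": [0,0,0]},{"dp": [0,0,3],"turn": [0,0,0]}]}}

```text
time: 3.8
position: [480.4, 251.4, 67.5]
ee_rot: [-2.227, -1.729, 0.335]
ft_force: [0.6, 0.5, 0.0]
width: 47.3
finger_force: 0.0
```

```bash
python3 - <<'E'
from g import *
t=ctrl.read_camera("scene")
cv2.imwrite("pics/gr.png",cv2.resize(t["image"][130:280,220:360,::-1],None,fx=4,fy=4,interpolation=cv2.INTER_CUBIC))
E
```

```text
(no output)
```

View pics/gr.png

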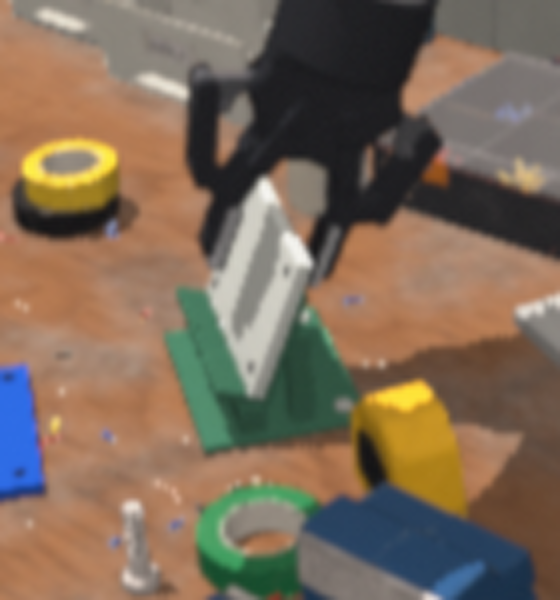

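The fingers straddle the plate at about (260,260), clear of the rest. I'll close the gripper.

Call:
{"fn": "play_rows", "kwargs": {"plan": [{"dp": [0,0,0],"turn": [0,0,0]},{"dp": [0,0,0],"turn": [0,0,0]},{"dp": [0,0,0],"turn": [0,0,0]},{"dp": [0,0,0],"turn": [0,0,0]},{"dp": [0,0,0],"turn": [0,0,0]},{"dp": [0,0,0],"turn": [0,0,0]},{"dp": [0,0,0],"turn": [0,0,0]},{"dp": [0,0,0],"turn": [0,0,0]},{"dp": [0,0,0],"turn": [0,0,0]},{"dp": [0,0,0],"turn": [0,0,0]},{"dp": [0,0,0],"turn": [0,0,0]},{"dp": [0,0,0],"turn": [0,0,0]}], "grip": -1, "force": 50}}

```text
time: 4.85
position: [479.2, 251.7, 67.8]
ee_rot: [-2.225, -1.729, 0.337]
ft_force: [-6.9, -0.6, 12.0]
width: 7.4
finger_force: 49.4
```

```bash
python3 - <<'E'
from g import *
p,R=plate0(); o=ctrl.get_obs(); print(o["width"],o["ft_force"])
b=rz(Q[1][2]); pb=np.array([Q[1][0],Q[1][1],12])
rel(p+R@[0,0,160],tool(R),"out")
rel(pb+[0,0,40+60],tool(b),"above block")
E
```

```text
7.405569036076476 [-6.9391531  -0.59009598 12.01348536]
out dp [-0.006  0.032 -3.989] turn [-0.021 -0.001  0.01 ]
above block dp [-1.493  5.686 -3.899] turn [-4.405 -0.452 -2.288]
```

Call:
{"fn": "play_rows", "kwargs": {"plan": [{"dp": [0,0,-0.15],"turn": [0,0,0]},{"dp": [0,0,-0.4],"turn": [0,0,0]},{"dp": [0,0,-0.8],"turn": [0,0,0]},{"dp": [0,0,-1.2],"turn": [0,0,0]},{"dp": [0,0,-1.6],"turn": [0,0,0]},{"dp": [0,0,-2],"turn": [0,0,0]},{"dp": [0,0,-2.4],"turn": [0,0,0]},{"dp": [0,0,-2.8],"turn": [0,0,0]},{"dp": [0,0,-3.2],"turn": [0,0,0]},{"dp": [0,0,-3.6],"turn": [0,0,0]},{"dp": [0,0,-3.9],"turn": [0,0,0]},{"dp": [0,0,-4],"turn": [0,0,0]},{"dp": [0,0,-4],"turn": [0,0,0]},{"dp": [0,0,-4],"turn": [0,0,0]}]}}

```text
time: 6.02
position: [523.3, 240.2, 177.9]
ee_rot: [-2.227, -1.728, 0.336]
ft_force: [0.6, -1.1, -1.8]
width: 7.2
finger_force: 49.1
```

```bash
python3 - <<'E'
from g import *
o=ctrl.get_obs(); print(o["width"],o["ft_force"],o["torque"])
b=rz(Q[1][2]); pb=np.array([Q[1][0],Q[1][1],12])
rel(pb+[0,0,40+50],tool(b),"above block")
E
```

```text
7.23312878549023 [ 0.60261779 -1.09196844 -1.8009964 ] [-0.13530083 -0.5216248  -0.02555929]
above block dp [-1.481  5.787  0.39 ] turn [-4.39  -0.447 -2.3  ]
```

Call:
{"fn": "play_rows", "kwargs": {"plan": [{"dp": [-0.2,0.7,0.05],"turn": [-0.5,-0.05,-0.25]},{"dp": [-0.4,1.5,0.1],"turn": [-1.1,-0.1,-0.6]},{"dp": [-0.6,2.4,0.15],"turn": [-1.8,-0.18,-0.9]},{"dp": [-0.85,3.3,0.2],"turn": [-2.5,-0.25,-1.3]},{"dp": [-1.1,4.2,0.28],"turn": [-3.2,-0.32,-1.7]},{"dp": [-1.3,5,0.34],"turn": [-3.8,-0.4,-2]},{"dp": [-1.42,5.5,0.37],"turn": [-4.2,-0.43,-2.2]},{"dp": [-1.48,5.79,0.39],"turn": [-4.39,-0.45,-2.3]},{"dp": [-1.48,5.79,0.39],"turn": [-4.39,-0.45,-2.3]},{"dp": [-1.48,5.79,0.39],"turn": [-4.39,-0.45,-2.3]},{"dp": [-1.48,5.79,0.39],"turn": [-4.39,-0.45,-2.3]},{"dp": [-1.48,5.79,0.39],"turn": [-4.39,-0.45,-2.3]}]}}

```text
time: 7.02
position: [664.1, 159.0, 102.8]
ee_rot: [-2.273, -2.168, -0.001]
ft_force: [-0.0, 0.6, -2.0]
width: 7.2
finger_force: 49.1
```

```bash
python3 - <<'E'
from g import *
o=ctrl.get_obs(); print(o["width"],o["ft_force"],o["torque"])
b=rz(Q[1][2]); pb=np.array([Q[1][0],Q[1][1],12])
rel(pb+[0,0,40+5],tool(b),"5 over block")
t=ctrl.read_camera("scene")
print([(d["conf"],d["bbox"]) for d in ctrl.trace(t,"plate")])
cv2.imwrite("pics/ab.png",cv2.resize(t["image"][110:260,300:460,::-1],None,fx=4,fy=4,interpolation=cv2.INTER_CUBIC))
E
```

```text
7.2464289624269655 [-0.02316387  0.63901091 -2.04452358] [ 0.01965596  0.00719456 -0.01418446]
5 over block dp [-0.023 -0.005  1.528] turn [ 0.001 -0.005  0.003]
[(0.62, [190.6, 221.7, 228.8, 260.1]), (0.61, [363.4, 160.8, 402.4, 205.6])]
```

View pics/ab.png

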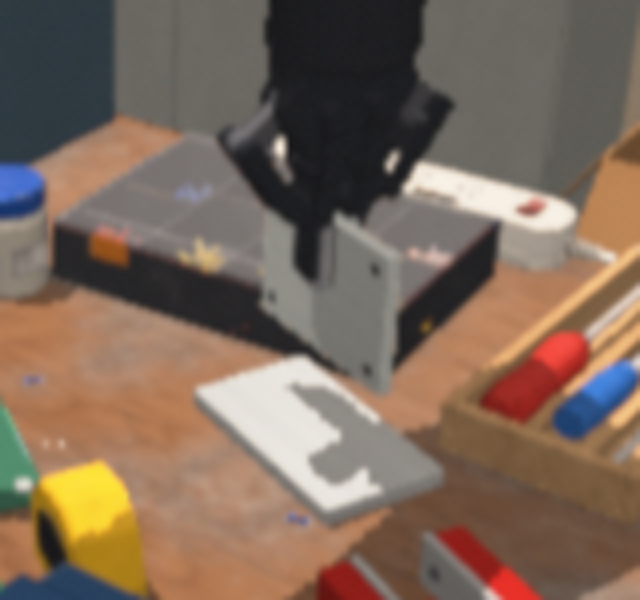

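The plate is held upright over the block, its lower edge running from about (265,300) to (385,385) in the crop. I'll lower it slowly.

Call:
{"fn": "play_rows", "kwargs": {"plan": [{"dp": [0,0,0.2],"turn": [0,0,0]},{"dp": [0,0,0.5],"turn": [0,0,0]},{"dp": [0,0,0.8],"turn": [0,0,0]},{"dp": [0,0,1.1],"turn": [0,0,0]},{"dp": [0,0,1.3],"turn": [0,0,0]},{"dp": [0,0,1.4],"turn": [0,0,0]},{"dp": [0,0,1.5],"turn": [0,0,0]},{"dp": [0,0,1.53],"turn": [0,0,0]},{"dp": [0,0,1.53],"turn": [0,0,0]},{"dp": [0,0,1.53],"turn": [0,0,0]}]}}

```text
time: 7.95
position: [664.6, 158.4, 56.9]
ee_rot: [2.273, 2.168, 0.001]
ft_force: [0.2, 0.1, -1.5]
width: 7.4
finger_force: 49.1
```

Call:
{"fn": "play_rows", "kwargs": {"plan": [{"dp": [0,0,0.03],"turn": [0,0,0]},{"dp": [0,0,0.06],"turn": [0,0,0]},{"dp": [0,0,0.1],"turn": [0,0,0]},{"dp": [0,0,0.1],"turn": [0,0,0]},{"dp": [0,0,0.1],"turn": [0,0,0]}], "force": 35}}

```text
time: 8.37
position: [664.4, 158.3, 53.6]
ee_rot: [2.273, 2.168, 0.0]
ft_force: [0.4, 0.9, -2.3]
width: 7.3
finger_force: 49.1
```

Call:
{"fn": "play_rows", "kwargs": {"plan": [{"dp": [0,0,0.02],"turn": [0,0,0]},{"dp": [0,0,0.04],"turn": [0,0,0]},{"dp": [0,0,0.05],"turn": [0,0,0]},{"dp": [0,0,0.05],"turn": [0,0,0]}], "force": 35, "grip": -1}}

```text
time: 8.7
position: [664.7, 158.0, 52.9]
ee_rot: [2.273, 2.167, 0.001]
ft_force: [-4.1, -2.6, 10.3]
width: 7.4
finger_force: 51.0
```

Call:
{"fn": "play_rows", "kwargs": {"plan": [{"dp": [0,0,0.02],"turn": [0,0,0]},{"dp": [0,0,0.03],"turn": [0,0,0]},{"dp": [0,0,0.03],"turn": [0,0,0]}]}}

```text
time: 8.95
position: [664.8, 157.8, 52.7]
ee_rot: [2.273, 2.167, 0.002]
ft_force: [-6.2, -3.8, 19.7]
width: 7.5
finger_force: 52.3
```

```bash
cat > tilt.py <<'E'
from fit import *
import sys
B=[box(-4,4,-55,55,0,80)]
o=ctrl.get_obs(); Rt=Ro.from_rotvec(o["ee_rot"]).as_matrix(); print(o["time"],np.round(o["position"],1),o["ft_force"],o["torque"],o["width"])
Rp=np.c_[Rt[:,1],Rt[:,0],-Rt[:,2]]
print("Rp",np.round(Rp[:,2],4),"yaw",np.degrees(np.arctan2(Rp[1,0],Rp[0,0])))
t=ctrl.read_camera("scene")
c=proj(t,(o["position"]+[0,0,0])[None])[0]
im=t["image"][:,:,::-1]
x0,y0=int(c[0])-50,int(c[1])-45
im=cv2.resize(im[y0:y0+90,x0:x0+100],None,fx=6,fy=6,interpolation=cv2.INTER_CUBIC)
X=B[0]@Rp.T+o["position"]-Rp[:,2]*float(sys.argv[1])
u=(proj(t,X)+.5-[x0,y0])*6
for i in range(8):
    for j in range(i):
        if bin(i^j).count("1")==1: cv2.line(im,tuple(np.int32(u[i])),tuple(np.int32(u[j])),(255,0,255),1,cv2.LINE_AA)
cv2.imwrite(sys.argv[2],im)
E
python3 tilt.py 40.7 pics/sq.png
```

```text
8.95 [664.8 157.8  52.7] [-6.21880478 -3.8100676  19.65274673] [-0.26191209  1.71400107  0.10278888] 7.468766155171232
Rp [-0.0014  0.      1.    ] yaw -2.7484361443635925
```

View pics/sq.png

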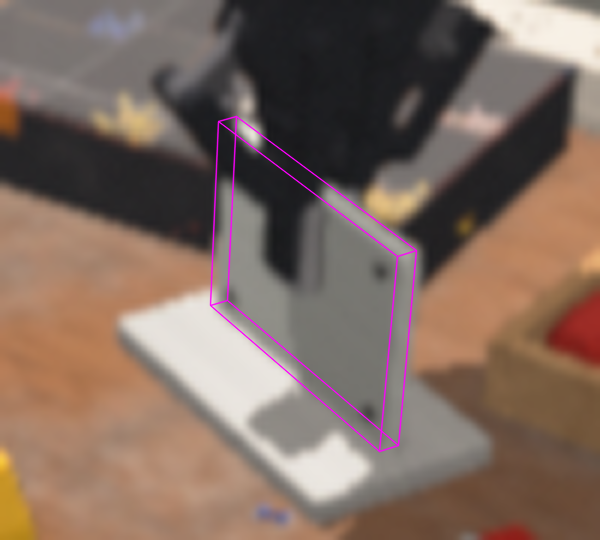

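The plate stands with its lower edge flat on the block and lies along the overlay to within about a pixel (edge from about (215,303) to (395,448) in the crop). I'll hold it a moment, then lift.

Call:
{"fn": "play_rows", "kwargs": {"plan": [{"dp": [0,0,0],"turn": [0,0,0]},{"dp": [0,0,0],"turn": [0,0,0]},{"dp": [0,0,0],"turn": [0,0,0]},{"dp": [0,0,0],"turn": [0,0,0]},{"dp": [0,0,0],"turn": [0,0,0]},{"dp": [0,0,0],"turn": [0,0,0]},{"dp": [0,0,0],"turn": [0,0,0]},{"dp": [0,0,0],"turn": [0,0,0]},{"dp": [0,0,-0.1],"turn": [0,0,0]},{"dp": [0,0,-0.3],"turn": [0,0,0]},{"dp": [0,0,-0.6],"turn": [0,0,0]},{"dp": [0,0,-1],"turn": [0,0,0]},{"dp": [0,0,-1.4],"turn": [0,0,0]},{"dp": [0,0,-1.8],"turn": [0,0,0]},{"dp": [0,0,-2.2],"turn": [0,0,0]},{"dp": [0,0,-2.5],"turn": [0,0,0]},{"dp": [0,0,-2.7],"turn": [0,0,0]},{"dp": [0,0,-2.7],"turn": [0,0,0]},{"dp": [0,0,-2.7],"turn": [0,0,0]},{"dp": [0,0,-2.7],"turn": [0,0,0]}], "grip": -1, "force": 50}}

```text
time: 10.67
position: [664.0, 158.3, 131.6]
ee_rot: [2.273, 2.168, -0.001]
ft_force: [0.9, -0.0, -1.5]
width: 7.3
finger_force: 49.1
```

```bash
python3 - <<'E'
from g import *
o=ctrl.get_obs(); print(o["position"],o["ft_force"],o["width"])
v=rz(np.radians(-6.2)); pv=np.array([593.3,-22.4,0])
rel(pv+[0,0,132],tool(v),"above vice")
E
```

```text
[664.02673491 158.26746557 131.58819113] [ 0.93353489 -0.01883843 -1.45561736] 7.285436526575503
above vice dp [-6.127 -2.07  -0.011] turn [-0.003  0.004  0.697]
```

Call:
{"fn": "play_rows", "kwargs": {"plan": [{"dp": [-0.3,-0.1,0],"turn": [0,0,0.04]},{"dp": [-0.8,-0.27,0],"turn": [0,0,0.1]},{"dp": [-1.5,-0.5,0],"turn": [0,0,0.17]},{"dp": [-2.2,-0.75,0],"turn": [0,0,0.25]},{"dp": [-2.9,-1,0],"turn": [0,0,0.33]},{"dp": [-3.6,-1.2,0],"turn": [0,0,0.4]},{"dp": [-4.3,-1.45,0],"turn": [0,0,0.5]},{"dp": [-5,-1.7,0],"turn": [0,0,0.57]},{"dp": [-5.5,-1.87,0],"turn": [0,0,0.63]},{"dp": [-5.9,-2,0],"turn": [0,0,0.67]},{"dp": [-6.13,-2.07,0],"turn": [0,0,0.7]},{"dp": [-6.13,-2.07,0],"turn": [0,0,0.7]},{"dp": [-6.13,-2.07,0],"turn": [0,0,0.7]},{"dp": [-6.13,-2.07,0],"turn": [0,0,0.7]}]}}

```text
time: 11.83
position: [594.0, -21.2, 132.0]
ee_rot: [2.337, 2.099, 0.001]
ft_force: [0.2, 0.0, -2.0]
width: 7.0
finger_force: 49.1
```

```bash
python3 - <<'E'
from g import *
v=rz(np.radians(-6.2)); pv=np.array([593.3,-22.4,0])
rel(pv+[0,0,90.7],tool(v),"edge at 50"); rel(pv+[0,0,70.7],tool(v),"in")
E
sed -i 's/x0,y0=int(c\[0\])-50,int(c\[1\])-45/x0,y0=int(c[0])-60,int(c[1])-45/;s/x0+100/x0+120/' tilt.py
cat >> tilt.py <<'E'
V=world([593.3,-22.4,np.radians(-6.2)],np.array([[x,y,50.] for x in(-18,18) for y in(-40,40)])); v=(proj(t,V)+.5-[x0,y0])*6
for i,j in((0,1),(2,3)): cv2.line(im,tuple(np.int32(v[i])),tuple(np.int32(v[j])),(255,255,0),1,cv2.LINE_AA)
cv2.imwrite(sys.argv[2],im)
E
python3 tilt.py 40.7 pics/av.png
```

```text
edge at 50 dp [-0.041 -0.019  1.378] turn [ 0.007 -0.005  0.013]
in dp [-0.042 -0.02   2.045] turn [ 0.007 -0.005  0.013]
11.8333 [594.  -21.2 132. ] [ 0.15130524  0.03218087 -1.97054449] [ 0.03995032 -0.04834911 -0.06085122] 7.023438896524816
Rp [-7.e-04 -4.e-04  1.e+00] yaw -6.1369691586341375
```

View pics/av.png

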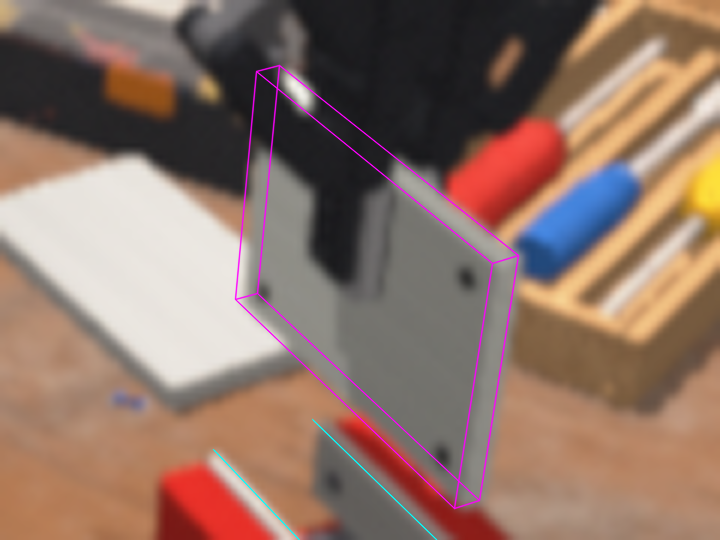

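The plate is square to the tool and sits over the gap; the cyan jaw-face lines match the picture (left jaw face at about (250,490), right at about (375,480)). I'll lower it.

Call:
{"fn": "play_rows", "kwargs": {"plan": [{"dp": [-0.04,-0.02,0.15],"turn": [0,0,0]},{"dp": [-0.04,-0.02,0.4],"turn": [0,0,0]},{"dp": [-0.04,-0.02,0.7],"turn": [0,0,0]},{"dp": [-0.04,-0.02,1],"turn": [0,0,0]},{"dp": [-0.04,-0.02,1.2],"turn": [0,0,0]},{"dp": [-0.04,-0.02,1.35],"turn": [0,0,0]},{"dp": [-0.04,-0.02,1.5],"turn": [0,0,0]},{"dp": [-0.04,-0.02,1.65],"turn": [0,0,0]},{"dp": [-0.04,-0.02,1.8],"turn": [0,0,0]},{"dp": [-0.04,-0.02,1.95],"turn": [0,0,0]},{"dp": [-0.04,-0.02,2.04],"turn": [0,0,0]},{"dp": [-0.04,-0.02,2.04],"turn": [0,0,0]},{"dp": [-0.04,-0.02,2.04],"turn": [0,0,0]},{"dp": [-0.04,-0.02,2.04],"turn": [0,0,0]},{"dp": [-0.04,-0.02,2.04],"turn": [0,0,0]}]}}

```text
time: 13.13
position: [593.1, -23.6, 71.2]
ee_rot: [2.338, 2.097, 0.001]
ft_force: [0.3, -0.4, -1.4]
width: 7.6
finger_force: 49.1
```

```bash
python3 tilt.py 40.7 pics/in.png; python3 - <<'E'
from g import *
v=rz(np.radians(-6.2)); pv=np.array([593.3,-22.4,0])
rel(pv+[0,0,70.7],tool(v),"in")
E
```

```text
13.1333 [593.1 -23.6  71.2] [ 0.27683883 -0.35172548 -1.40432551] [ 0.01816194 -0.06255578  0.00739028] 7.588551138658862
Rp [-1.e-03  1.e-04  1.e+00] yaw -6.220636951590098
in dp [0.04  0.004 0.018] turn [ 0.011  0.    -0.003]
```

View pics/in.png

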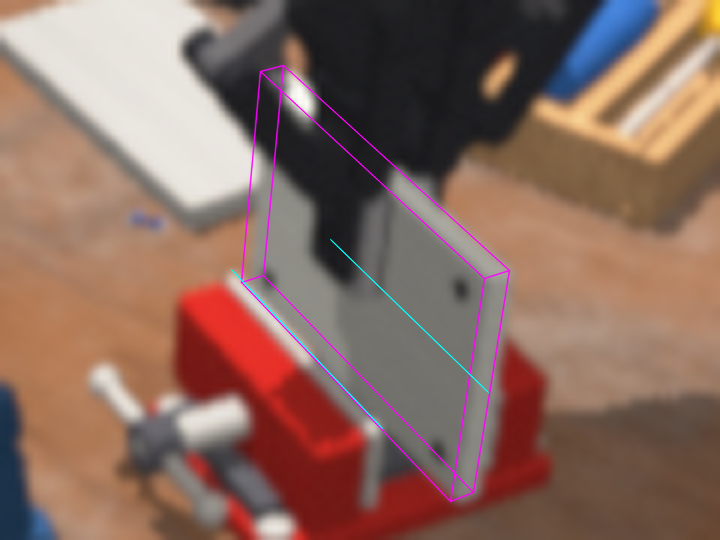

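The plate hangs between the jaws with clear gaps: the near jaw's face ends at about (380,425) and the plate's near corner is at about (465,498). The wrist force is only the plate's weight, so I'm handing it in.

```bash
python3 -c "
from cell import ctrl
print(ctrl.get_obs()['qd'].round(3)); print(ctrl.close_job())"
```

```text
[ 0.001 -0.    -0.001  0.     0.    -0.001  0.   ]
the job is handed in; nothing more can be done
None
```

I handed the job in with the plate squared on the steel block and held still, upright and level, between the open vice jaws; it is centred to within about 2 mm and touches only the gripper, and the tape measure, tape roll and jar were not approached.

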